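# Index the condiment-rack stop

## Task

With shut fingers, push the sliding stop of the condiment rack along its rail by its black outer face, towards the jars, until its spring pin drops into the yellow clip (if the blue clip comes first, push on through it), then take the hand away. Only push: do not pinch the stop, do not lift or tip the two jars in the rack, and leave the other things on the worktop where they are.

Things in the scene. Friction and masses are not known exactly. Their poses are not given: they have to be found in the camera images.
- rack: Condiment rack, fixed: wooden channel 340 long (y), 76 wide (66 inside), walls 24 high, floor 4 thick; aluminium index rail along its front (x = -54, 32 wide, top 26 high); guide rod behind (x = +47, posts 42 high). Origin: centre of the channel's underside. End wall at +y (robot's left): 50 high, inner face y = +158; at -y only a 12 high lip.
- stop: Sliding stop: plate across the channel, 12 thick, 100 wide, top 96 high, with a red-capped spring pin over the index rail. Slides only along the rack's y (travel 190), stays where left; friction about 1.2 N, 1 to 3 N more when it pushes jars. Starts near the -y end; jars on its +y side, so push from -y. Origin: plate's mid-plane on the channel's centre line, worktop height; axes as the rack's.
- push_face (a point): Middle of the outer surface of the black rubber pad on the stop, the face to push: pad 96 wide (x), 50 high, from 42 to 92 above the worktop, so above the channel's walls and the rail. This point is 67 above the worktop and 6 from the plate's mid-plane towards -y. The opposite side (+y) has a cork liner, its surface 6 from the mid-plane.
- stop_index (a point): Axis of the stop's spring pin at rail-top height, in the plate's mid-plane (x = -54 in the rack's frame). The stop is home in a clip when this point is level with the clip's origin along the rack's y. The pin meets a clip about 17 before the valley; the stop then needs about 6 to 13 N to climb the ridge.
- clip_yellow: Yellow clip on the index rail, 34 long, fixed. Origin: rail's top, middle of the valley between its two round ridges (4 high, 8 before and 8 after the valley); axes as the rack's. Once the pin is past the ridge top the force dips to nothing and the spring draws the stop into the valley and centres it. Pushing it out again takes about 6 to 13 N.
- clip_blue: Blue clip of the same shape and action on the same rail, at least 45 from the yellow one; which of the two comes first varies. Origin and axes as for the yellow clip.
- pot: Spice jar with a dark cap, 41 in diameter, 105 high, loose in the channel; origin at the centre of its underside. The stop may push it along.
- mustard: Mustard jar with a red lid, 56 in diameter, 85 high, loose in the channel between the spice jar and the end wall; origin at the centre of its underside. The stop may push it along. Both jars always have room between the stop at the yellow clip and the end wall.
- mill: Wooden pepper mill, 58 in diameter, 135 high, bystander; origin centre of its underside.
- timer: White kitchen timer with a grey dial, 59 in diameter, 46 high, bystander; origin centre of its underside.
- spice: Another spice jar of the same kind, 41 in diameter, 105 high, standing on the worktop to the left of the rack, bystander; origin centre of its underside.

How it is judged:
On the way:
1. the stop is pushed by its outer face with the fingers and is on its way along the rail (contact force between the fingers and stop_c0 above 0.5 N and distance of stop from where it was at the start of the episode above 0.015 m), for 0.03 s.
At the end, for the whole second after the job is handed in: The stop is at rest with its pin seated in the yellow clip (within 3 mm of the middle of the valley along the rail), and the spice jar and mustard jar stand upright (within 0.15 rad) on the floor of the channel (y of stop_index in the frame of clip_yellow between -0.003 and 0.003 m and linear speed of stop below 0.01 m/s and angle between each of pot, mustard's own z axis and vertical below 0.15 rad and x of pot in the frame of rack between -0.02 and 0.02 m and z of each of pot, mustard in the frame of rack below 0.012 m and x of mustard in the frame of rack between -0.02 and 0.02 m); the robot touches nothing.
It fails at once if the stop is pinched: fingers press on its outer and its inner face at once (contact force between the fingers and stop_c0 above 1 N and contact force between the fingers and stop_c1 above 1 N).
It fails at once if a jar in the rack is lifted (12 mm) or tipped (0.35 rad) (z of any of pot, mustard in the frame of rack above 0.016 m or angle between any of pot, mustard's own z axis and vertical above 0.35 rad).
It fails at once if a bystander on the worktop is moved by more than 20 mm (distance of any of mill, timer, spice from where it was at the start of the episode above 0.02 m).
It also fails if it takes over 40 s, if anything falls off the work surface, if the arm or the gripper's body presses on something with over 40 N, if the wrist force passes 120 N, or if a joint passes its speed limit or range.

## Robot

A 7-joint arm with a two-finger parallel gripper is mounted at the origin on a cart in front of the work surface, level with it; the furniture and walls round the work are solid. World frame = base frame: x ahead of the robot, y to its left, z up, the work surface at z = 0. Lengths are in m, angles in rad, forces in N, time in s.
With the tool pointing down it reaches from about 0.425 to 0.925 m from the base axis. Payload 6.8 kg.
Tool frame: the origin (TCP) lies midway between the tips of the shut fingers; the grasp point (between the pads) lies 19 mm behind it (grip_point_offset is the z of the grasp point in the tool frame, in m); z points along the fingers, y is the line along which they close (so a half turn about z gives the same grasp; the last joint's range is limited). The gripper opens to 85 mm and grips with 20 to 120 N. Pads are 22 mm wide; open, the fingers measure 114 mm over their backs; the gripper's body (76 mm by 85 mm) begins 54 mm behind the grasp point. The pads swing forward as they close: fully open they stand 13 mm farther back than shut.
Start: joints at [-1.272, 0.477, 0.022, 1.555, -0.011, 1.109, -0.083], TCP at [0.267, 0.62, 0.205] pointing down, gripper open.
Joint ranges: [-2.96, 2.96], [-0.34, 2.1], [-1.41, 1.46], [0.24, 2.44], [-1.37, 4.51], [0.17, 1.92], [-2.96, 2.96]. Speed limits (rad/s): [2.39, 2.39, 3.14, 3.14, 3.14, 3.14, 3.14].

## Interface

Orientations are given as a rotation vector (axis times angle).
In Python, from bench import get_obs, grab_frame, calibration, hand_in, grip_point_offset gives the robot as it stands.
- The arm moves only by the shell command python3 -m pendant 'ROWS' [OPENING] [FORCE]. ROWS is a JSON object of lists of equal length, an entry for each row: "translation": the shift along the world's x, y, z in units of 25 mm (1.0 is 25 mm), a list of three; "delta_rot": the turn, a rotation vector about the world's x, y, z in units of 5 degrees (1.0 is 5 degrees), a list of three. In form: {"translation": [[dx, dy, dz], ...], "delta_rot": [[rx, ry, rz], ...]}. A call has 1 to 12 rows; each row is the pose to reach, as a shift and turn from the pose commanded when the call began; what a row does not reach only later rows make up. A row lasts 1/8 s, in which the tool goes at most 62.5 mm and 10.7 degrees, less where a joint would pass 70% of its speed; a pose out of reach is approached as far as the arm can. A call with a gripper value outside its range is refused whole. OPENING is the opening, from 0 (shut) to 1 (fully open), set as the call begins (- or left out, the last holds). The fingers move at their own pace and stop on an object; FORCE is the grip in N (left out, the last holds). Time passes only in rows, so rows that repeat a pose let the fingers close. It gives the time, the measured TCP pose, the force, the opening and the grip force at its end, in the units of the state.
- get_obs(): the state, without advancing time (a new reading comes with each control period).
- grab_frame(name): name is "side" or "top" or "wrist"; returns (picture, depth): 420x560x3 uint8, red, green, blue; 420x560 float32, m along the optical axis (not along the pixel's ray), 0 where there is no reading.
- calibration(name): a dict with "K" (3x3 intrinsics, pixels), "rvec" (rotation vector, rad) and "tvec" (3), from world to camera coordinates, as OpenCV has them. Camera axes: x right, y down, z forward; pixel columns grow to the right and rows downward; lengths in m; the calibration is good to about 2 mm. A picture is of the moment at which its call begins: read the wrist's pose just before it. calibration takes no time and is no camera call; for the wrist camera it gives the pose at the moment of the call.
- hand_in(): hands the job in; it is judged then, once.
The state is a dict: "clock": time; "joints": joint angles; "qvel": joint speeds; "tau": joint torques, N m; "tcp_pos": TCP position; "orientation": TCP orientation; "contact_force": force on the tool from outside, world axes, zero at the start; "moment": the same for the moment, N m; "grip_width": finger opening in m; "gripper_force": force on a finger pad.
Only numpy, scipy, OpenCV 4.12 (cv2) and the standard library are available. Lean on these libraries where they do the work, as an engineer would, in place of code of your own. Each camera call takes 0.05 s, during which the arm holds its last target. There are 200 camera calls.

## Working session

There is one attempt and no reset: what is moved stays moved. The work goes in short steps, Python scripts to look and compute and a shell command to move; the robot and the scene stay as the last step left them, time stands still between calls to the robot, and variables do not carry over. Pictures are saved under pics/ and viewed, at most 10 in all, crops included, and the job is handed in when it is done.

```bash
mkdir -p pics; cat > h.py <<'E'
import numpy as np, cv2
from bench import *
def cam(n):
    c=calibration(n); K=np.array(c["K"],float); R=cv2.Rodrigues(np.array(c["rvec"],float))[0]; t=np.array(c["tvec"],float).ravel()
    return K,R,t
def pts(n,depth):
    K,R,t=cam(n); v,u=np.mgrid[:depth.shape[0],:depth.shape[1]]
    p=np.stack([(u-K[0,2])/K[0,0]*depth,(v-K[1,2])/K[1,1]*depth,depth],-1)
    return (p-t)@R
def save(n,im): cv2.imwrite(n,cv2.cvtColor(im,cv2.COLOR_RGB2BGR))
E
python3 - <<'E'
from h import *
s=get_obs();print({k:np.round(s[k],3) for k in("clock","tcp_pos","orientation","contact_force")},grip_point_offset)
for n in("side","top"):
    im,d=grab_frame(n);save(f"pics/{n}0.png",im);np.savez(f"{n}0.npz",im=im,d=d);K,R,t=cam(n);print(n,-R.T@t,R[2])
E
```

```text
{'clock': np.float64(0.0), 'tcp_pos': array([0.267, 0.619, 0.204]), 'orientation': array([-6.350e-01, -3.077e+00,  3.000e-03]), 'contact_force': array([-0.777,  1.112, -0.28 ])} -0.0187
side [ 0.40954565 -0.63852186  0.43149864] [ 0.22724242  0.87387142 -0.42977857]
top [0.26862001 0.13963347 1.28620182] [ 0.26641811 -0.0429953  -0.96289812]
```

View pics/side0.png

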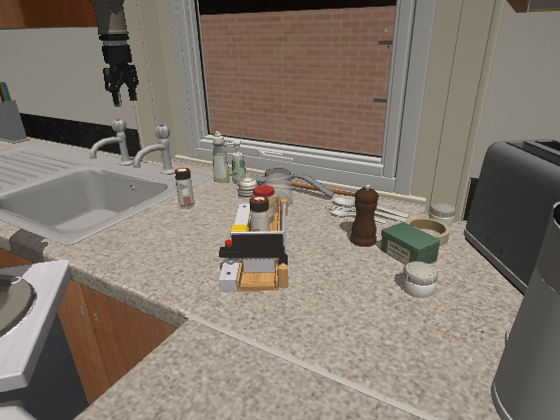

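View pics/top0.png

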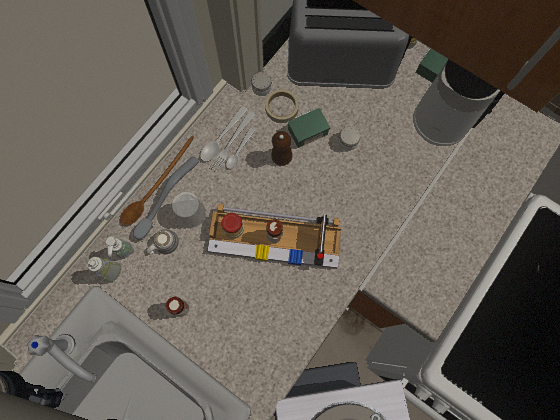

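The side view shows the stop's black pad at about (258,246). In the top view the rack spans columns 208–340, with the stop near column 322, the blue clip at (296,257) and the yellow clip at (262,252), so blue comes first. The mill is at (282,150), well clear of the rack.

```bash
python3 - <<'E'
from h import *
z=np.load("top0.npz");im,d=z["im"],z["d"];P=pts("top",d)
h=cv2.cvtColor(im,cv2.COLOR_RGB2HSV)
roi=np.zeros(d.shape,bool);roi[200:272,200:350]=1
def rep(n,m):
    m=m&roi; p=P[m]; print(n,m.sum(),np.round(np.median(p,0),4),np.round(p.min(0),3),np.round(p.max(0),3)); return p
yel=rep("yellow",(h[...,0]>20)&(h[...,0]<35)&(h[...,1]>200)&(h[...,2]>150))
blu=rep("blue",(h[...,0]>105)&(h[...,0]<130)&(h[...,1]>150)&(h[...,2]>80))
red=rep("red",((h[...,0]<6)|(h[...,0]>174))&(h[...,1]>170)&(h[...,2]>90)&(np.arange(560)[None]>305))
# ray onto z=.028 for clips by minAreaRect centre
K,R,t=cam("top")
for n,m in(("y",(h[...,0]>20)&(h[...,0]<35)&(h[...,1]>200)&(h[...,2]>150)),("b",(h[...,0]>105)&(h[...,0]<130)&(h[...,1]>150)&(h[...,2]>80))):
    v,u=np.nonzero(m&roi);r=cv2.minAreaRect(np.stack([u,v],1).astype(np.float32));c=-R.T@t
    q=R.T@np.linalg.solve(K,[*r[0],1]);print(n,r,c+q*(.027-c[2])/q[2])
# rail: bright, top height .026
r=roi&(h[...,1]<40)&(h[...,2]>150)&(abs(P[...,2]-.026)<.006)
p=P[r];vx=cv2.fitLine(p[:,:2].astype(np.float32),cv2.DIST_HUBER,0,.01,.01).ravel();print("rail",r.sum(),vx,"yaw of +y:",np.degrees(np.arctan2(vx[1],vx[0])))
s=roi&(P[...,2]>.088)&(P[...,2]<.104)&(np.arange(560)[None]>300)
rep("stoptop",s)
p=P[s];vx=cv2.fitLine(p[:,:2].astype(np.float32),cv2.DIST_HUBER,0,.01,.01).ravel();print(vx, np.degrees(np.arctan2(vx[1],vx[0])))
# side view pad
z=np.load("side0.npz");im,d=z["im"],z["d"];P=pts("side",d)
m=np.zeros(d.shape,bool);m[236:254,236:280]=1
m&=(im.max(2)<70);p=P[m];print("pad",m.sum(),np.median(p,0),p.min(0),p.max(0))
vx=cv2.fitLine(p[:,:2].astype(np.float32),cv2.DIST_HUBER,0,.01,.01).ravel();print(vx,np.degrees(np.arctan2(vx[1],vx[0])))
E
```

```text
yellow 127 [0.5103 0.1378 0.0276] [0.269 0.12  0.021] [0.531 0.157 1.286]
blue 164 [0.4854 0.0554 0.0281] [0.466 0.038 0.018] [0.507 0.075 0.035]
red 25 [ 0.4704 -0.002   0.0765] [ 0.464 -0.009  0.071] [0.476 0.005 0.081]
y ((261.69000244140625, 251.6699676513672), (12.586501121520996, 13.293608665466309), 8.130102157592773) [0.51065585 0.13846706 0.027     ]
b ((295.14862060546875, 256.10809326171875), (12.494322776794434, 13.645115852355957), 9.462323188781738) [0.48627505 0.05478565 0.027     ]
rail 902 [0.2737775  0.96179307 0.51137626 0.13990325] yaw of +y: 74.11082
stoptop 150 [ 0.5238 -0.0165  0.093 ] [ 0.476 -0.034  0.088] [ 0.571 -0.002  0.102]
[ 0.9638001  -0.26662606  0.52367234 -0.01753606] -15.463595
pad 792 [ 0.52340231 -0.02544336  0.06993285] [ 0.40954565 -0.63852186  0.04975093] [ 0.56293425 -0.01247316  0.43149864]
[ 0.9621609  -0.27248195  0.50880456 -0.02120888] -15.81201
```

```bash
python3 - <<'E'
import cv2
a=cv2.imread("pics/top0.png")[195:275,200:350];b=cv2.imread("pics/side0.png")[175:300,200:310]
cv2.imwrite("pics/c.png",cv2.resize(a,None,fx=5,fy=5,interpolation=2))
cv2.imwrite("pics/d.png",cv2.resize(b,None,fx=4,fy=4,interpolation=2))
E
```

```text
(no output)
```

View pics/c.png

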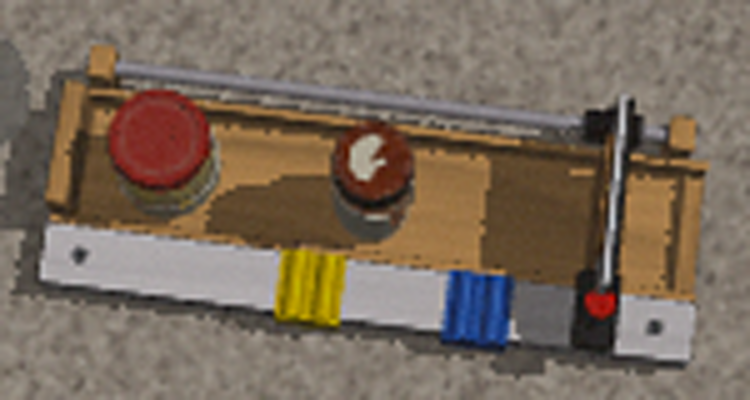

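View pics/d.png

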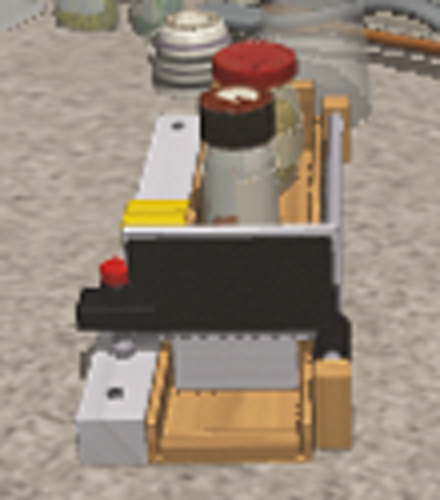

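The crops agree with the numbers. The red pin cap is at about (600,303), blue clip (478,308), yellow clip (310,286), and the pad is clear to push.

The rack is yawed about -15.8°. Along the rail, the pad face is at about 0.119, the pin at 0.126, blue at 0.185 and yellow at 0.272. I'm going behind the pad with fingers shut and the jaw line across the rail.

```bash
python3 -m pendant '{"translation":[[0.9,-1.85,0],[1.8,-3.7,0],[2.7,-5.5,0],[3.65,-7.4,0],[4.6,-9.2,0],[5.5,-11.1,0],[6.4,-13,0],[7.3,-14.8,0],[7.3,-14.8,0]],"delta_rot":[[0,0,-1],[0,0,-2],[0,0,-3],[0,0,-4],[0,0,-5],[0,0,-6],[0,0,-7],[0,0,-8],[0,0,-8]]}' 0 20
python3 -m pendant '{"translation":[[0.35,-1.8,0],[0.7,-3.6,0],[1.05,-5.4,0],[1.4,-7.2,0],[1.7,-9,0],[2.05,-10.9,0],[2.4,-12.7,0],[2.4,-12.7,0],[2.4,-12.7,0]],"delta_rot":[[0,0,-1],[0,0,-2.2],[0,0,-3.4],[0,0,-4.6],[0,0,-5.8],[0,0,-7.2],[0,0,-8.5],[0,0,-8.5],[0,0,-8.5]]}'
python3 - <<'E'
from h import *
s=get_obs();p=s["tcp_pos"];print(s["clock"],p,s["contact_force"],np.array(s["joints"]).round(2))
print("s,l",p[0]*.272+p[1]*.962,p[0]*.962-p[1]*.272); print(cv2.Rodrigues(np.array(s["orientation"]))[0].round(3))
E
```

```text
clock: 1.23
tcp_pos: [0.4513, 0.2453, 0.2054]
orientation: [1.659, 2.666, -0.002]
contact_force: [-0.8, 0.8, -0.1]
grip_width: 0.0003
gripper_force: 0.0
clock: 2.35
tcp_pos: [0.5095, -0.0662, 0.2051]
orientation: [-2.503, -1.897, 0.0]
contact_force: [-0.2, 0.8, -0.5]
grip_width: -0.0001
gripper_force: 0.0
2.35 [ 0.50949931 -0.06618348  0.2050588 ] [-0.16240484  0.82616558 -0.46891218] [-0.5   0.23  0.6   1.97 -0.16  0.99 -0.1 ]
s,l 0.07491530824907813 0.5081402456905051
[[ 0.27   0.963 -0.001]
 [ 0.963 -0.27   0.001]
 [ 0.    -0.001 -1.   ]]
```

```bash
python3 -m pendant '{"translation":[[0,0,-1.9],[0,0,-3.8],[0,0,-5.6],[0,0,-5.7],[0,0,-5.7]],"delta_rot":[[0,0,0],[0,0,0],[0,0,0],[0,0,0],[0,0,0]]}'
python3 - <<'E'
from h import *
im,d=grab_frame("side");a=im[150:310,180:340];save("pics/s1.png",cv2.resize(a,None,fx=3.5,fy=3.5))
E
```

```text
clock: 2.98
tcp_pos: [0.5103, -0.0667, 0.0639]
orientation: [2.504, 1.897, 0.001]
contact_force: [-0.1, -0.3, 0.1]
grip_width: 0.0001
gripper_force: 0.0
```

View pics/s1.png

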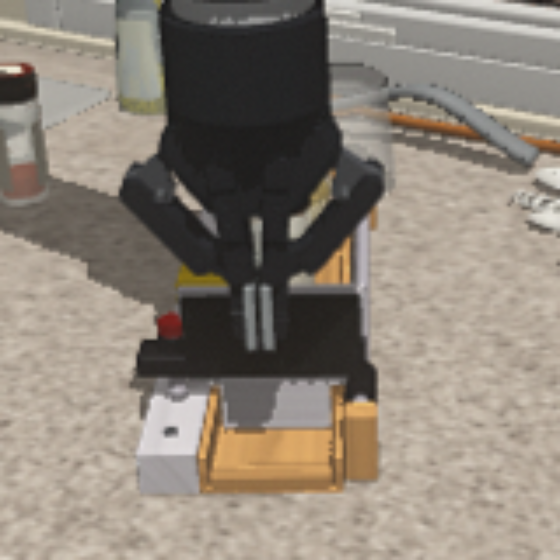

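The shut fingers (about (258,315)) are centred in front of the pad, tips well above the rail and lip. Next is a gentle first push, stopping short of the blue clip.

```bash
python3 -m pendant '{"translation":[[0.11,0.39,0],[0.22,0.77,0],[0.3,1.06,0],[0.35,1.25,0],[0.41,1.44,0],[0.46,1.64,0],[0.52,1.83,0],[0.57,2.02,0],[0.6,2.12,0],[0.6,2.12,0]],"delta_rot":[[0,0,0],[0,0,0],[0,0,0],[0,0,0],[0,0,0],[0,0,0],[0,0,0],[0,0,0],[0,0,0],[0,0,0]]}'
cat > m.py <<'E'
from h import *
s=get_obs();p=s["tcp_pos"];f=s["contact_force"];print("t",s["clock"],"s,l",p[0]*.272+p[1]*.962,p[0]*.962-p[1]*.272,"F along",f[0]*.272+f[1]*.962)
im,d=grab_frame("top");P=pts("top",d);h=cv2.cvtColor(im,cv2.COLOR_RGB2HSV)
c=-cam("top")[1].T@cam("top")[2];K,R,t=cam("top")
def loc(m,z):
    v,u=np.nonzero(m);
    if len(u)<4: return None
    q=R.T@np.linalg.solve(K,[u.mean(),v.mean(),1]);w=c+q*(z-c[2])/q[2];return len(u),(w[0]*.272+w[1]*.962).round(4),(w[0]*.962-w[1]*.272).round(4)
red=((h[...,0]<6)|(h[...,0]>174))&(h[...,1]>170)&(h[...,2]>90)
V,U=np.mgrid[:420,:560]
print("red cap",loc(red&(V>238)&(V<275)&(U>240)&(U<345),.078))
roi=(V>235)&(V<275)&(U>230)&(U<345)
print("y",loc(roi&(h[...,0]>20)&(h[...,0]<35)&(h[...,1]>200)&(h[...,2]>150),.027),"b",loc(roi&(h[...,0]>105)&(h[...,0]<130)&(h[...,1]>150)&(h[...,2]>80),.027))
import sys
if len(sys.argv)>1: save(sys.argv[1],cv2.resize(im[195:275,200:350],None,fx=5,fy=5))
E
python3 m.py
```

```text
clock: 4.28
tcp_pos: [0.5248, -0.0136, 0.0629]
orientation: [-2.505, -1.896, -0.001]
contact_force: [-0.5, -0.2, 0.4]
grip_width: -0.0001
gripper_force: 0.0
t 4.275 s,l 0.12965087705283102 0.5085863270495851 F along -0.34208538724484794
red cap (28, np.float64(0.1483), np.float64(0.4531))
y None b (131, np.float64(0.1859), np.float64(0.4516))
```

The red cap reads 0.148 with the TCP at 0.130, so the pin sits about 18.6 mm ahead of the TCP. Next I'll push through blue and stop before yellow.

```bash
python3 -m pendant '{"translation":[[0.08,0.29,0],[0.16,0.58,0],[0.24,0.87,0],[0.33,1.15,0],[0.41,1.44,0],[0.49,1.73,0],[0.57,2.02,0],[0.65,2.31,0],[0.73,2.6,0],[0.82,2.89,0],[0.82,2.89,0],[0.82,2.89,0]],"delta_rot":[[0,0,0],[0,0,0],[0,0,0],[0,0,0],[0,0,0],[0,0,0],[0,0,0],[0,0,0],[0,0,0],[0,0,0],[0,0,0],[0,0,0]]}'
python3 m.py
```

```text
clock: 5.82
tcp_pos: [0.5453, 0.0587, 0.063]
orientation: [-2.505, -1.895, -0.002]
contact_force: [0.4, 0.4, 0.3]
grip_width: -0.0
gripper_force: 0.0
t 5.825 s,l 0.20481672807633686 0.5086209702894462 F along 0.4536543497677503
red cap None
y (24, np.float64(0.2683), np.float64(0.4425)) b None
```

```bash
python3 -m pendant '{"translation":[[0.06,0.22,0],[0.13,0.44,0],[0.19,0.66,0],[0.24,0.85,0],[0.29,1.04,0],[0.34,1.22,0],[0.4,1.4,0],[0.44,1.57,0],[0.48,1.68,0],[0.5,1.76,0],[0.5,1.76,0]],"delta_rot":[[0,0,0],[0,0,0],[0,0,0],[0,0,0],[0,0,0],[0,0,0],[0,0,0],[0,0,0],[0,0,0],[0,0,0],[0,0,0]]}'
python3 m.py
```

```text
clock: 7.25
tcp_pos: [0.5579, 0.1035, 0.0629]
orientation: [-2.504, -1.897, -0.002]
contact_force: [-0.3, -0.2, 0.2]
grip_width: -0.0003
gripper_force: 0.0
t 7.25 s,l 0.25129382049377236 0.508550577157167 F along -0.25053832634743656
red cap None
y None b None
```

The force is near zero, as expected past the ridge. I'll back off, rise and check.

```bash
python3 -m pendant '{"translation":[[-0.3,-1.1,0],[-0.7,-2.4,0],[-1.1,-3.8,0],[-1.5,-5.2,0],[-1.6,-5.7,1.5],[-1.6,-5.7,3.5],[-1.6,-7.5,5],[-1.6,-9.5,5.5],[-1.6,-9.5,5.5],[-1.6,-9.5,5.5]],"delta_rot":[[0,0,0],[0,0,0],[0,0,0],[0,0,0],[0,0,0],[0,0,0],[0,0,0],[0,0,0],[0,0,0],[0,0,0]]}'
python3 m.py pics/t2.png
```

```text
clock: 8.55
tcp_pos: [0.5175, -0.1349, 0.2001]
orientation: [-2.505, -1.895, -0.001]
contact_force: [0.1, 0.7, -0.3]
grip_width: 0.0
gripper_force: 0.0
t 8.55 s,l 0.010973140452429947 0.5345612382283421 F along 0.6619461468871691
red cap (23, np.float64(0.2725), np.float64(0.4535))
y None b (132, np.float64(0.1853), np.float64(0.4531))
```

View pics/t2.png

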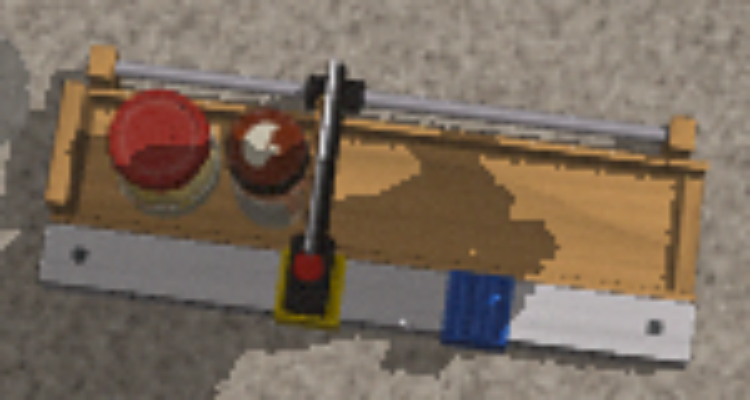

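The pin block sits centred on the yellow clip, with the red cap at (308,268) reading 0.2725 against yellow's 0.2721. Both jars stand upright, and the hand is clear.

```bash
python3 -c "
from bench import *
print(hand_in())"
```

```text
the job is handed in; nothing more can be done
None
```

The stop is pushed through the blue clip and seated in the yellow clip, about 0.4 mm off centre by the top camera; both jars are upright, the hand is clear, and the job is handed in (no verdict returned).

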